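# Weigh a sample jar in its carrier on a spring balance

## Robot

A 6-joint arm with a two-finger parallel gripper is mounted at the origin on a cart in front of the work surface, level with it; the furniture and walls round the work are solid. World frame = base frame: x ahead of the robot, y to its left, z up, the work surface at z = 0. Lengths are in m, angles in rad, forces in N, time in s.
With the tool pointing down it reaches from about 0.375 to 0.975 m from the base axis. Payload 3.8 kg.
Tool frame: the origin (TCP) lies at the very end of the fingers, on their centre line; the grasp point (between the pads) lies 19 mm behind it; z points along the fingers, x is the direction in which the jaws open and shut, and the axes are right-handed (so a half turn about z gives the same grasp; the last joint's range is limited). The gripper opens to 85 mm and grips with 20 to 120 N. Pads are 22 mm wide; open, the fingers measure 114 mm over their backs; the gripper's body (76 mm by 85 mm) begins 54 mm behind the grasp point. The pads swing forward as they close: fully open they stand 13 mm farther back than shut.
Start: joints at [-1.354, 0.264, 1.604, -0, 1.274, -0.037], TCP at [0.169, -0.653, 0.231] pointing down, gripper open.
Joint ranges: [-2.63, 2.63], [-0.94, 2.18], [0.31, 2.57], [-1.31, 4.45], [0, 2.66], [-2.55, 2.55]. Speed limits (rad/s): [2.57, 2.57, 3.14, 3.14, 3.14, 3.14].

## Interface

Orientations are given as a rotation vector (axis times angle).
In Python, from cell import monitor, eyes, robot, models gives the robot as it stands.
- The arm moves only by the tool servo_tool, never from a script. Its argument "motion" is a list of rows, each an object of numbers: "x", "y", "z": the shift along the tool's x, y, z in cm; "ax", "ay", "az": the turn, a rotation vector about the tool's x, y, z in degrees; "jaw": the opening, from 0 (shut) to 1 (fully open). A call has 1 to 10 rows; each row is the pose to reach, as a shift and turn from the pose commanded when the call began, along the tool's axes at that moment; what a row does not reach only later rows make up. A row lasts 1/12 s, in which the tool goes at most 41.7 mm and 7.16 degrees, less where a joint would pass 70% of its speed; a pose out of reach is approached as far as the arm can. A call with a gripper value outside its range is refused whole. The fingers move at their own pace and stop on an object; the grip force is fixed at half the most. Time passes only in rows, so rows that repeat a pose let the fingers close. It gives the time, the measured TCP pose, the force and the opening at its end, in the units of the state.
- monitor.sense(): the state, without advancing time (a new reading comes with each control period).
- eyes.read_camera(name): name is "side" or "top" or "wrist"; returns a dict with "color" (480x640x3 uint8, red, green, blue), "z_map" (480x640 float32, m along the optical axis (not along the pixel's ray), 0 where there is no reading), "mtx" (3x3 intrinsics, pixels), "position" and "attitude" of the camera in the world. Camera axes: x right, y up, looking along -z (the intrinsics and any distortion apply to the point x, -y, -z); pixel columns grow to the right and rows downward; lengths in m; the calibration is good to about 2 mm. A picture is of the moment at which its call begins.
- robot.close_job(): hands the job in, once; it reports no verdict.
Trained networks look in a picture, given as the dict that the camera call returned (one of the last four; its "shot" number tells which), for a name from the list of things; names that differ only in an ending like _2 or _b are one class to them, and where a whole thing is asked for, a point or a joint stands for the part that bears it (a point fixed in the world has none). Each returns a list of dicts, best first, with "score" (0 to 1); they miss things now and then, are a little off and sometimes report something else, mostly with a low value. They report only what shows in the picture. A call takes as long as a camera call.
- models.search_frame(picture, thing): "point" ([x, y, z] in m, in world coordinates, good to about 4 mm: the middle of the surface that is visible of it).
- models.trace(picture, thing): "pixels" (480x640 bool, what is visible of it).
The state is a dict: "t": time; "joint_pos": joint angles; "qd": joint speeds; "joint_efforts": joint torques, N m; "position": TCP position; "orientation": TCP orientation; "ft_force": force on the tool from outside, world axes, zero at the start; "wrist_torque": the same for the moment, N m; "finger_gap": finger opening in m.
Only numpy, scipy, OpenCV 4.12 (cv2) and the standard library are available. Lean on these libraries where they do the work, as an engineer would, in place of code of your own. Each camera call takes 0.05 s, during which the arm holds its last target.

## Task

Weigh the sample jar: pick up the carrier with the jar in it by its grip block, hang its wire bail on the hook of the spring balance, and ease the load down slowly (about 1 cm a second) until the spring alone carries all of its weight, and only then let go, so that the hook neither drops nor springs up when released. Leave the carrier hanging free and at rest with the jar in it; do not push hard against the balance and leave the other things alone.

Things in the scene. Friction and masses are not known exactly. Their poses are not given: they have to be found in the camera images.
- carrier_grip (a point): Centre of the black grip block on top of the loose carrier: 24 (x) x 14 (y) x 36 mm high, to be gripped across the 14 mm. Carrier axes: z up, y along the bail wire. The block's centre is 159 mm above the carrier's underside; a thin stem leads down from it to the crown of the bail, whose top is 23 mm below the block's lower face. The carrier looks the same turned by half a turn.
- bail (a point): Underside of the crown of the carrier's wire bail (6 mm steel wire in the carrier's y-z plane, 74 mm wide outside, crown 14 mm long), 47 mm straight below carrier_grip: it must come to rest on hook_seat. The window below it is open along x, 45 mm high (down to the jar's lid) and 62 mm wide.
- hook_seat (a point): Top of the wire at the lowest point of the open steel hook (6 mm wire in the x-z plane). Axes: z up, x from the hook's free end back to the column. The free end is 22 mm before the seat (-x), its top 16 mm above it; the arm behind begins 21 mm behind it, its top 18 mm above it. 198 mm above the table when unloaded.
- hook (a joint): Travel of hook and pointer in m: 0 unloaded at the top, grows downward, end stop 0.065. The spring gives from 0.2 N on, then 100 N per metre, lightly damped. Carrier and jar settle it between 0.016 and 0.055. The hook must never move faster than 0.05 m/s up or down nor reach 0.062: a load let go more than about 3 mm above or below its balance breaks this.
- jar_center (a point): Centre of the sample jar (white, ribbed screw lid, 45 mm diameter, 64 mm high), standing loose in the carrier's tray (floor 3 mm thick).
- marker: Bystander: marker pen, 130 mm long, 16 mm thick, lying on the table; origin at its underside.
- eraser: Bystander: eraser, 22 x 39 x 12 mm, lying on the table; origin at its underside.
- pencil: Bystander: pencil, 181 mm long, lying on the table; origin at its underside.
- petri: Bystander: petri dish, 58 mm diameter, 13 mm high; origin at its underside.
- dropper: Bystander: amber dropper bottle, 36 mm diameter, 115 mm high; origin at its underside.
- carrier: Carrier: aluminium tray 56 (x) x 66 (y) x 28 mm with a steel wire bail rising from its y sides; origin at the centre of its underside, z up. It weighs 0.12 kg, the jar 0.07 to 0.45 kg more, not known beforehand. To hang it, bring it in from the hook's free end so that the hook passes below the bail and above the jar, the bail wire across the hook, then lower the bail into the notch.
- balance: Spring balance, fixed to the table; origin on the table right below hook_seat, axes as hook_seat's. Base plate 175 (x) x 100 x 12 mm, from 40 mm before to 135 mm behind the origin; column at +x with a white scale plate 86 mm wide, front 101 mm behind the origin, top 243 mm above the table.

How it is judged:
By the outcome, as a careful person would: the job done as asked, in the order asked, and still so for the second after the job is handed in, with the robot touching nothing.
It also fails if it takes over 72 s, if anything falls off the work surface, if the arm or the gripper's body presses on something with over 40 N, if the wrist force passes 120 N, or if a joint passes its speed limit or range.

## Working session

There is one attempt and no reset: what is moved stays moved. The work goes in short steps, Python scripts to look and compute and a tool call to move; the robot and the scene stay as the last step left them, time stands still between calls to the robot, and variables do not carry over. Pictures are saved under pics/ and viewed, and the job is handed in when it is done.

Besides the shell and the picture viewer there is one more tool, called after ">>>" as name(argument=value, ...), one argument or row to a line, values as JSON. servo_tool: Moves the arm, as the interface text tells. Its arguments: {"type":"object","properties":{"motion":{"type":"array","items":{"type":"object","properties":{"x":{"type":"number"},"y":{"type":"number"},"z":{"type":"number"},"ax":{"type":"number"},"ay":{"type":"number"},"az":{"type":"number"},"jaw":{"type":"number"}}}}},"required":["motion"]}

```bash
ls; mkdir -p pics; cat > h.py <<'E'
import numpy as np, cv2
from scipy.spatial.transform import Rotation as R
from cell import monitor, eyes, robot, models
def save(p,n): cv2.imwrite(f'pics/{n}.png', p['color'][:,:,::-1])
def Rm(a):
    a=np.array(a,float)
    if a.shape==(3,3): return a
    return R.from_rotvec(a).as_matrix() if a.size==3 else R.from_quat(a).as_matrix()
def pts(p,mask=None):
    z=p['z_map']; K=np.array(p['mtx']); m=z>0
    if mask is not None: m&=mask
    v,u=np.nonzero(m); d=z[v,u]
    c=np.stack([(u-K[0,2])/K[0,0]*d,-(v-K[1,2])/K[1,1]*d,-d],1)
    return c@Rm(p['attitude']).T+np.array(p['position']),u,v
def proj(p,X):
    K=np.array(p['mtx']); c=(np.atleast_2d(X)-np.array(p['position']))@Rm(p['attitude'])
    return np.stack([K[0,0]*c[:,0]/-c[:,2]+K[0,2],K[1,1]*-c[:,1]/-c[:,2]+K[1,2]],1)
E
python3 - <<'E'
from h import *
s=monitor.sense(); print(s)
for n in ['side','top','wrist']:
    p=eyes.read_camera(n); save(p,n+'0'); print(n,[k for k in p],p['position'],p['attitude'],np.array(p['mtx']).tolist())
    for t in ['carrier_grip','bail','hook','balance','jar_center','carrier','dropper'] if n!='wrist' else ['carrier']:
        print(t,[(np.round(r['point'],4).tolist(),round(r['score'],2)) for r in models.search_frame(p,t)][:3])
E
```

```text
pics
{'t': 0.0, 'joint_pos': array([-1.35387207e+00,  2.64741784e-01,  1.60541404e+00, -5.50436401e-06,
        1.27368021e+00, -3.68874676e-02]), 'qd': array([ 0.00010496,  0.00024167, -0.00161248,  0.00012213, -0.00073208,
       -0.00191413]), 'joint_efforts': array([ 3.33212438e-04, -5.15108943e+01, -3.67312610e+01,  3.32284685e-05,
        1.29625757e-02, -1.08092070e-05]), 'position': array([ 0.16933366, -0.65264584,  0.22994806]), 'orientation': array([-2.4836021 ,  1.9215396 ,  0.00270974]), 'ft_force': array([-0.25795294, -0.6392871 , -0.07643827]), 'wrist_torque': array([0.01864563, 0.00795152, 0.00759355]), 'finger_gap': 0.08500881547577789}
side ['color', 'z_map', 'mtx', 'position', 'attitude', 'shot'] [ 0.56587836 -0.60820812  1.12332903] [ 0.4704032   0.00661831 -0.004234  ] [[491.95535828453046, 0.0, 317.9244194535639], [0.0, 491.95535828453046, 235.97661328773896], [0.0, 0.0, 1.0]]
carrier_grip [([0.522, -0.2881, 0.2128], 0.61)]
bail [([0.4577, 0.184, 0.0282], 0.8)]
hook [([0.5227, -0.2869, 0.2129], 0.55)]
balance [([0.5088, -0.2932, 0.0079], 0.56), ([0.4673, 0.1809, 
[... 258 characters left out ...]
0.4998544991388, 0.0, 324.47731772875704], [0.0, 490.4998544991388, 245.2094566684529], [0.0, 0.0, 1.0]]
carrier_grip [([0.4604, 0.1859, 0.024], 0.61)]
bail [([0.4637, 0.1833, 0.0288], 0.85), ([0.522, -0.2874, 0.0127], 0.67)]
hook [([0.53, -0.2896, 0.215], 0.48)]
balance [([0.522, -0.2882, 0.0141], 0.84), ([0.4661, 0.182, 0.0666], 0.38)]
jar_center [([0.4679, 0.1816, 0.0661], 0.66)]
carrier [([0.4656, 0.187, 0.0248], 0.74)]
dropper []
wrist ['color', 'z_map', 'mtx', 'position', 'attitude', 'shot'] [ 0.24766967 -0.63311224  0.37465424] [-0.26741749  0.2065961  -1.30638479] [[372.36852053397257, 0.0, 315.4560324309943], [0.0, 372.36852053397257, 237.50729641961775], [0.0, 0.0, 1.0]]
carrier []
```

View pics/side0.png

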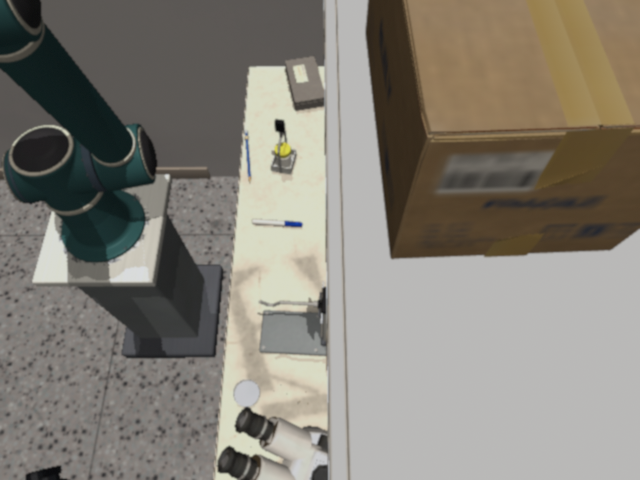

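View pics/top0.png

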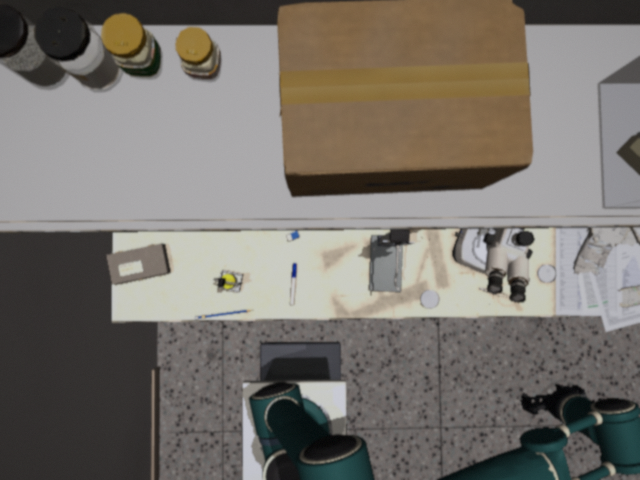

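The side view shows the carrier (280,145), the balance (295,325) with its hook at (285,302), and the marker (277,223). A shelf overhangs from about u=327. I'll zoom in next and measure with depth.

```bash
python3 - <<'E'
from h import *
a=eyes.read_camera('side'); b=eyes.read_camera('top')
def crop(p,x,y,w,h): return cv2.resize(p['color'][y:y+h,x:x+w,::-1],(400,400),interpolation=cv2.INTER_CUBIC)
im=np.vstack([np.hstack([crop(a,250,100,80,80),crop(a,250,280,80,80)]),np.hstack([crop(b,195,245,80,80),crop(b,360,220,80,80)])])
cv2.imwrite('pics/z1.png',cv2.resize(im,(600,600)))
for n,p in(('s',a),('t',b)):
    P,u,v=pts(p)
    for nm,lo,hi in [('car',(.38,.1,.02),(.56,.27,.3)),('bal',(.42,-.4,.02),(.75,-.2,.4))]:
        m=np.all((P>lo)&(P<hi),1); q=P[m]
        print(n,nm,m.sum())
        zz=np.arange(.02,.3,.02)
        for z in zz:
            k=(q[:,2]>=z)&(q[:,2]<z+.02)
            if k.any(): print(round(z,2),k.sum(),q[k].min(0).round(3),q[k].max(0).round(3),q[k].mean(0).round(4))
    m=(P[:,0]>.55)&(P[:,0]<1.0)&(P[:,1]>-.5)&(P[:,1]<.3)&(P[:,2]>.25)
    q=P[m]
    print('shelf', q.min(0),q.max(0)); print(np.histogram(q[:,2],8)); print('xmin by z',[(round(z,2),q[(abs(q[:,2]-z)<.02)][:,0].min().round(3)) for z in np.arange(.26,.9,.04) if (abs(q[:,2]-z)<.02).any()])
E
```

```text
s car 624
0.02 169 [0.43  0.151 0.02 ] [0.497 0.22  0.04 ] [0.4676 0.1776 0.0274]
0.04 73 [0.445 0.155 0.04 ] [0.486 0.227 0.06 ] [0.4674 0.1785 0.0502]
0.06 178 [0.443 0.155 0.06 ] [0.486 0.225 0.077] [0.4661 0.1899 0.0664]
0.08 23 [0.454 0.152 0.08 ] [0.474 0.228 0.097] [0.4628 0.1834 0.0884]
0.1 43 [0.455 0.157 0.1  ] [0.474 0.223 0.119] [0.4617 0.1789 0.1109]
0.12 14 [0.461 0.186 0.121] [0.467 0.193 0.139] [0.4645 0.1889 0.1287]
0.14 42 [0.453 0.181 0.141] [0.476 0.194 0.159] [0.4648 0.1866 0.1509]
0.16 82 [0.452 0.181 0.16 ] [0.477 0.2   0.179] [0.4643 0.1887 0.1712]
s bal 569
0.02 32 [ 0.565 -0.323  0.022] [ 0.575 -0.307  0.04 ] [ 0.5695 -0.3159  0.0276]
0.04 8 [ 0.568 -0.315  0.042] [ 0.574 -0.31   0.058] [ 0.5714 -0.3131  0.05  ]
0.06 9 [ 0.568 -0.315  0.06 ] [ 0.574 -0.31   0.075] [ 0.5709 -0.3133  0.0676]
0.08 12 [ 0.568 -0.316  0.081] [ 0.574 -0.311  0.098] [ 0.571  -0.3134  0.0887]
0.1 10 [ 0.568 -0.315  0.101] [ 0.574 -0.311  0.118] [ 0.5709 -0.3134  0.1099]
0.12 15 [ 0.564 -0.335  0.12 ] [ 0.574 -0.31   0.139] [ 0.57   -0.3162  0.131 ]
0.14 17 [ 0.564 -0.335  0.142] [ 0
[... 2575 characters left out ...]
[ 0.563 -0.32   0.24 ] [ 0.596 -0.269  0.254] [ 0.5799 -0.2949  0.2438]
shelf [ 0.56905206 -0.49999674  0.25373925] [0.96191239 0.29997448 0.8504259 ]
(array([    1,     0,     0,     0, 39029, 10743,  6396, 43999]), array([0.25373925, 0.32832508, 0.40291091, 0.47749674, 0.55208258,
       0.62666841, 0.70125424, 0.77584007, 0.8504259 ]))
xmin by z [(np.float64(0.26), np.float64(0.581)), (np.float64(0.58), np.float64(0.569)), (np.float64(0.62), np.float64(0.569)), (np.float64(0.66), np.float64(0.629)), (np.float64(0.7), np.float64(0.629)), (np.float64(0.74), np.float64(0.628)), (np.float64(0.78), np.float64(0.628)), (np.float64(0.82), np.float64(0.628)), (np.float64(0.86), np.float64(0.63))]
```

View pics/z1.png

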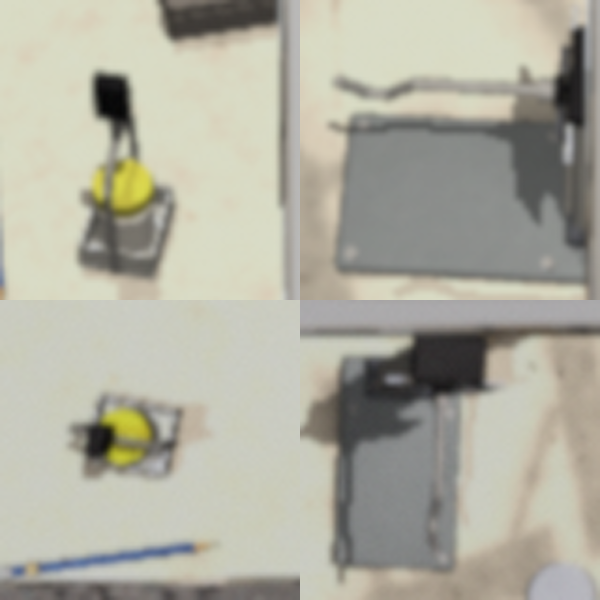

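The zooms show the grip block (black), the wire bail and the yellow-lidded jar. The bail is yawed a little from world y. The hook wire runs along about x with its free end towards the robot. Next I'll measure the clearances and plan the hover.

```bash
cat >> h.py <<'E'
def mv(tp,yaw,s=None):
    """target TCP pos, tool-x yaw deg pointing down -> tool frame shift cm, rotvec deg"""
    s=s or monitor.sense(); A=R.from_rotvec(s['orientation'])
    c,n=np.cos(np.radians(yaw)),np.sin(np.radians(yaw))
    T=R.from_matrix(np.array([[c,n,0],[n,-c,0],[0,0,-1]]))
    d=A.inv().apply(np.array(tp)-s['position'])*100
    return d.round(2), np.degrees((A.inv()*T).as_rotvec()).round(2)
E
python3 - <<'E'
from h import *
a=eyes.read_camera('side'); b=eyes.read_camera('top')
for n,p in(('s',a),('t',b)):
    P,u,v=pts(p)
    m=np.all((P>(.2,-.9,.03))&(P<(.75,-.36,.5)),1); q=P[m]; print('micro',q.min(0).round(3),q.max(0).round(3))
    h=P[np.all((P>(.45,-.34,.19))&(P<(.55,-.25,.225)),1)]
    h=h[np.abs(h[:,1]-np.median(h[:,1]))<.012]
    print('hook yfit',np.polyfit(h[:,0]-.463,h[:,1],1), h[:,0].min())
    for x in np.arange(.435,.56,.006):
        k=abs(P[:,0]-x)<.003; k&=(P[:,2]>.17)&(P[:,2]<.235)&(abs(P[:,1]+.288)<.02)
        if k.any(): print(round(x,3),k.sum(),P[k].mean(0).round(4),P[k][:,2].max().round(4))
    c=P[np.all((P>(.44,.14,.082))&(P<(.49,.24,.13)),1)]; print('bail',np.polyfit(c[:,1]-.188,c[:,0],1))
for w in [((.35,-.45,.45),-30),((.5,-.1,.45),20),((.464,.188,.30),78)]:
    print(w,mv(*w))
E
```

```text
micro [ 0.406 -0.599  0.03 ] [ 0.575 -0.495  0.334]
hook yfit [-0.05358409 -0.2872444 ] 0.450292342264606
0.441 1 [ 0.4431 -0.2861  0.2116] 0.2116
0.447 10 [ 0.4472 -0.2864  0.2111] 0.2141
0.453 12 [ 0.4531 -0.2867  0.2044] 0.2075
0.459 10 [ 0.4591 -0.2869  0.1972] 0.2003
0.465 9 [ 0.4653 -0.2875  0.1975] 0.2008
0.471 9 [ 0.4713 -0.2878  0.1984] 0.2037
0.477 9 [ 0.4778 -0.2879  0.2057] 0.209
0.483 7 [ 0.4828 -0.2888  0.2121] 0.2157
0.489 12 [ 0.4884 -0.2886  0.2137] 0.217
0.495 10 [ 0.4951 -0.2892  0.2137] 0.2175
0.501 10 [ 0.5015 -0.2893  0.2147] 0.2162
0.507 9 [ 0.5077 -0.2895  0.2146] 0.2179
0.513 9 [ 0.5136 -0.2898  0.2152] 0.2167
0.519 9 [ 0.5194 -0.2897  0.215 ] 0.2185
0.525 11 [ 0.5254 -0.2903  0.2144] 0.2172
0.531 10 [ 0.5308 -0.291   0.2137] 0.217
0.537 9 [ 0.5368 -0.2913  0.2133] 0.2169
0.543 9 [ 0.5427 -0.2917  0.2143] 0.2162
0.549 12 [ 0.549  -0.2926  0.2156] 0.2185
0.555 18 [ 0.5544 -0.2935  0.2164] 0.2211
bail [0.24066875 0.46395464]
micro [ 0.2  -0.9   0.03] [ 0.613 -0.495  0.499]
hook yfit [-0.05660971 -0.28803724] 0.45173619498161904
0.441 1 [ 0.4415 -0.2875  0.2154]
[... 395 characters left out ...]
0.2898  0.2167] 0.219
0.507 4 [ 0.5072 -0.29    0.2161] 0.2188
0.513 4 [ 0.5125 -0.2899  0.2174] 0.2204
0.519 5 [ 0.5187 -0.2901  0.2151] 0.2168
0.525 7 [ 0.5254 -0.2921  0.2136] 0.219
0.531 6 [ 0.5314 -0.292   0.215 ] 0.2201
0.537 6 [ 0.5368 -0.2923  0.214 ] 0.2155
0.543 5 [ 0.5418 -0.2925  0.2167] 0.219
0.549 10 [ 0.5493 -0.2934  0.2169] 0.2207
0.555 10 [ 0.5556 -0.2929  0.2204] 0.2278
bail [0.21138266 0.46180116]
((0.35, -0.45, 0.45), -30) (array([-15.15, -22.58, -21.87]), array([  0.  ,  -0.  , -45.46]))
((0.5, -0.1, 0.45), 20) (array([-45.27, -45.89, -21.87]), array([  0.  ,  -0.  , -95.46]))
((0.464, 0.188, 0.3), 78) (array([-74.05, -49.63,  -6.88]), array([   0.  ,    0.  , -153.46]))
```

```bash
python3 - <<'E'
from h import *
for w in [((.22,-.58,.38),-60),((.37,-.38,.42),-12)]:
    print(w,mv(*w))
E
```

```text
((0.22, -0.58, 0.38), -60) (array([ -5.83,  -6.73, -14.87]), array([  0.  ,  -0.  , -15.46]))
((0.37, -0.38, 0.42), -12) (array([-21.43, -26.27, -18.87]), array([  0.  ,  -0.  , -63.46]))
```

>>> servo_tool(
  motion=[
    {"x": -1.5, "y": -1.7, "z": -3.7, "az": -5},
    {"x": -3, "y": -3.4, "z": -7, "az": -10},
    {"x": -4.5, "y": -5, "z": -10.5, "az": -15},
    {"x": -6, "y": -7, "z": -14, "az": -21},
    {"x": -8.5, "y": -10, "z": -16, "az": -28},
    {"x": -11, "y": -13, "z": -17, "az": -35},
    {"x": -13.5, "y": -16, "z": -18, "az": -42},
    {"x": -16, "y": -19.5, "z": -19, "az": -49},
    {"x": -18.5, "y": -23, "z": -19, "az": -56},
    {"x": -21.5, "y": -26.3, "z": -19, "az": -63},
  ],
)

```text
invalid input at $.motion[0]: expected keys x, y, z, ax, ay, az, jaw
```

```bash
python3 - <<'E'
from h import *
for w in [((.50,-.03,.40),58),((.464,.188,.30),77)]:
    print(w,mv(*w))
E
```

```text
((0.5, -0.03, 0.4), 58) (array([-52.04, -47.65, -16.87]), array([   0.  ,    0.  , -133.46]))
((0.464, 0.188, 0.3), 77) (array([-74.05, -49.63,  -6.88]), array([   0.  ,    0.  , -152.46]))
```

>>> servo_tool(
  motion=[
    {"x": -1.5, "y": -1.7, "z": -3.7, "ax": 0, "ay": 0, "az": -5, "jaw": 1},
    {"x": -3, "y": -3.4, "z": -7, "ax": 0, "ay": 0, "az": -10, "jaw": 1},
    {"x": -4.5, "y": -5, "z": -10.5, "ax": 0, "ay": 0, "az": -15, "jaw": 1},
    {"x": -6, "y": -7, "z": -14, "ax": 0, "ay": 0, "az": -21, "jaw": 1},
    {"x": -8.5, "y": -10, "z": -16, "ax": 0, "ay": 0, "az": -28, "jaw": 1},
    {"x": -11, "y": -13, "z": -17, "ax": 0, "ay": 0, "az": -35, "jaw": 1},
    {"x": -13.5, "y": -16, "z": -18, "ax": 0, "ay": 0, "az": -42, "jaw": 1},
    {"x": -16, "y": -19.5, "z": -19, "ax": 0, "ay": 0, "az": -49, "jaw": 1},
    {"x": -18.5, "y": -23, "z": -19, "ax": 0, "ay": 0, "az": -56, "jaw": 1},
    {"x": -21.5, "y": -26.3, "z": -19, "ax": 0, "ay": 0, "az": -63, "jaw": 1},
  ],
)

```text
t: 1.93
position: [0.3673, -0.3841, 0.4226]
orientation: [3.122, -0.332, 0.004]
ft_force: [1.2, -0.1, -0.5]
finger_gap: 0.0854
```

```bash
python3 - <<'E'
from h import *
for w in [((.50,-.03,.40),58),((.464,.188,.30),77)]:
    print(w,mv(*w))
E
```

```text
((0.5, -0.03, 0.4), 58) (array([  5.52, -37.41,   2.22]), array([ 1.700e-01, -7.000e-02, -7.014e+01]))
((0.464, 0.188, 0.3), 77) (array([ -2.61, -57.98,  12.17]), array([ 1.800e-01, -4.000e-02, -8.914e+01]))
```

>>> servo_tool(
  motion=[
    {"x": 0.5, "y": -3.7, "z": 0, "ax": 0, "ay": 0, "az": -7, "jaw": 1},
    {"x": 1, "y": -7.4, "z": 0, "ax": 0, "ay": 0, "az": -14, "jaw": 1},
    {"x": 1.5, "y": -11.1, "z": 0, "ax": 0, "ay": 0, "az": -21, "jaw": 1},
    {"x": 2, "y": -14.8, "z": 0, "ax": 0, "ay": 0, "az": -28, "jaw": 1},
    {"x": 2.5, "y": -18.5, "z": 0.5, "ax": 0, "ay": 0, "az": -35, "jaw": 1},
    {"x": 3, "y": -22.2, "z": 1, "ax": 0, "ay": 0, "az": -42, "jaw": 1},
    {"x": 3, "y": -26, "z": 1.5, "ax": 0, "ay": 0, "az": -49, "jaw": 1},
    {"x": 3, "y": -30, "z": 2, "ax": 0, "ay": 0, "az": -56, "jaw": 1},
    {"x": 3, "y": -34, "z": 2, "ax": 0, "ay": 0, "az": -63, "jaw": 1},
    {"x": 3, "y": -38, "z": 2, "ax": 0, "ay": 0, "az": -70, "jaw": 1},
  ],
)

```text
t: 2.77
position: [0.477, -0.0188, 0.4011]
orientation: [2.749, 1.52, 0.0]
ft_force: [0.7, -0.3, 0.1]
finger_gap: 0.0855
```

```bash
python3 - <<'E'
from h import *
p=eyes.read_camera('wrist'); save(p,'w1')
for w in [((.464,.188,.30),77)]:
    print(w,mv(*w))
E
```

```text
((0.464, 0.188, 0.3), 77) (array([ 16.23, -11.62,  10.26]), array([ -0.08,  -0.39, -18.47]))
```

View pics/w1.png

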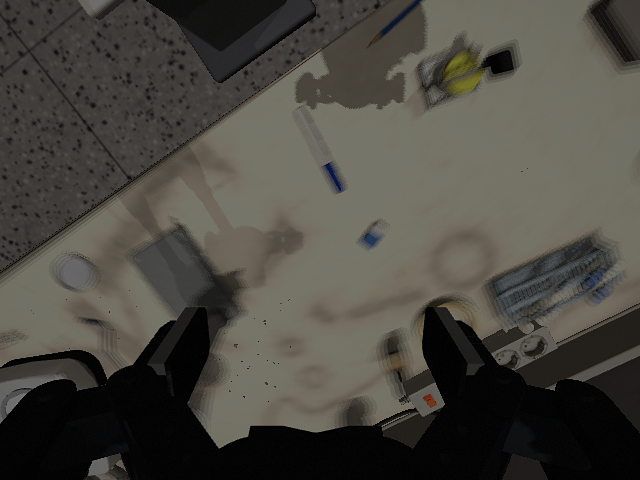

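The carrier is in view at (460,70), blurred by the motion. I'll go on to the hover.

>>> servo_tool(
  motion=[
    {"x": 3, "y": -2.2, "z": 1, "ax": 0, "ay": 0, "az": -5, "jaw": 1},
    {"x": 6, "y": -4.4, "z": 3, "ax": 0, "ay": 0, "az": -10, "jaw": 1},
    {"x": 9, "y": -6.6, "z": 5, "ax": 0, "ay": 0, "az": -15, "jaw": 1},
    {"x": 12, "y": -8.8, "z": 7, "ax": 0, "ay": 0, "az": -18.5, "jaw": 1},
    {"x": 14.5, "y": -10.4, "z": 9, "ax": 0, "ay": 0, "az": -18.5, "jaw": 1},
    {"x": 16.2, "y": -11.6, "z": 10.2, "ax": 0, "ay": 0, "az": -18.5, "jaw": 1},
    {"x": 16.2, "y": -11.6, "z": 10.2, "ax": 0, "ay": 0, "az": -18.5, "jaw": 1},
    {"x": 16.2, "y": -11.6, "z": 10.2, "ax": 0, "ay": 0, "az": -18.5, "jaw": 1},
    {"x": 16.2, "y": -11.6, "z": 10.2, "ax": 0, "ay": 0, "az": -18.5, "jaw": 1},
  ],
)

```text
t: 3.57
position: [0.4667, 0.1778, 0.3]
orientation: [2.474, 1.935, 0.001]
ft_force: [-0.1, -0.8, 0.3]
finger_gap: 0.0852
```

```bash
python3 - <<'E'
from h import *
p=eyes.read_camera('wrist'); save(p,'w2'); s=monitor.sense(); print(s['position'],s['orientation'],s['ft_force'],s['joint_pos'],p['position'])
for t in ['carrier_grip','bail','jar_center']:
    print(t,[(np.round(r['point'],4).tolist(),round(r['score'],2)) for r in models.search_frame(p,t)][:3])
P,u,v=pts(p)
m=np.all((P>(.42,.14,.14))&(P<(.51,.24,.19)),1);q=P[m];print(len(q),q.min(0),q.max(0),q.mean(0))
top=q[q[:,2]>.168]; 
if len(top)>20:
    r=cv2.minAreaRect((top[:,:2]*1000).astype(np.float32)); print('top',r,top[:,2].mean())
c=P[np.all((P>(.43,.14,.08))&(P<(.50,.24,.125)),1)]; print('bail',len(c),np.polyfit(c[:,1]-.188,c[:,0],1))
E
```

```text
[0.46705831 0.17751892 0.30040991] [2.47484941e+00 1.93329965e+00 2.20425033e-03] [ 0.37864528 -0.82558615  0.75713304] [ 3.13763062e-01 -1.10470150e-01  1.87894303e+00 -5.88900032e-04
  1.37141545e+00 -1.01243823e+00] [0.39059538 0.19732194 0.44320187]
carrier_grip [([0.4568, 0.196, 0.0321], 0.83), ([0.4486, -0.0024, 0.014], 0.69)]
bail [([0.4597, 0.1946, 0.0301], 0.8)]
jar_center [([0.4576, 0.195, 0.0654], 0.72)]
734 [0.4523617  0.18336777 0.14375564] [0.47757702 0.20078814 0.17958092] [0.46213586 0.19248958 0.17351701]
top ((464.9849853515625, 192.0334014892578), (13.967809677124023, 24.39326286315918), 77.519775390625) 0.17691083623498785
bail 438 [0.21436482 0.46342523]
```

View pics/w2.png

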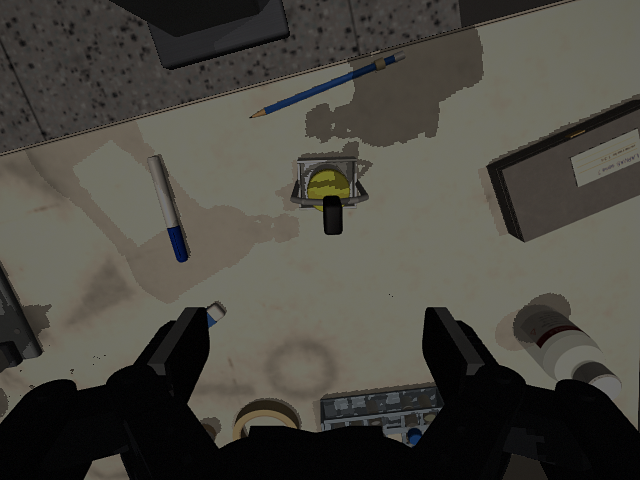

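The wrist view shows the grip block sharp at (333,215), centred between the open fingers in u. Depth puts its centre at (0.465, 0.192) with a yaw of 77.5°.

```bash
python3 - <<'E'
from h import *
for w in [((.4647,.1917,.30),77.5),((.4647,.1917,.141),77.5)]: print(w,mv(*w))
E
```

```text
((0.4647, 0.1917, 0.3), 77.5) (array([ 1.33, -0.59,  0.05]), array([ 0.11, -0.05, -1.56]))
((0.4647, 0.1917, 0.141), 77.5) (array([ 1.32, -0.62, 15.95]), array([ 0.11, -0.05, -1.56]))
```

>>> servo_tool(
  motion=[
    {"x": 0.7, "y": -0.3, "z": 1, "ax": 0, "ay": 0, "az": -1.5, "jaw": 1},
    {"x": 1.3, "y": -0.6, "z": 4, "ax": 0, "ay": 0, "az": -1.5, "jaw": 1},
    {"x": 1.3, "y": -0.6, "z": 7, "ax": 0, "ay": 0, "az": -1.5, "jaw": 1},
    {"x": 1.3, "y": -0.6, "z": 10, "ax": 0, "ay": 0, "az": -1.5, "jaw": 1},
    {"x": 1.3, "y": -0.6, "z": 12.5, "ax": 0, "ay": 0, "az": -1.5, "jaw": 1},
    {"x": 1.3, "y": -0.6, "z": 14.5, "ax": 0, "ay": 0, "az": -1.5, "jaw": 1},
    {"x": 1.3, "y": -0.6, "z": 15.5, "ax": 0, "ay": 0, "az": -1.5, "jaw": 1},
    {"x": 1.3, "y": -0.6, "z": 15.9, "ax": 0, "ay": 0, "az": -1.5, "jaw": 1},
    {"x": 1.3, "y": -0.6, "z": 15.9, "ax": 0, "ay": 0, "az": -1.5, "jaw": 1},
    {"x": 1.3, "y": -0.6, "z": 15.9, "ax": 0, "ay": 0, "az": -1.5, "jaw": 1},
  ],
)

```text
t: 4.6
position: [0.4646, 0.1926, 0.1414]
orientation: [2.449, 1.967, 0.003]
ft_force: [-0.1, 0.5, -0.3]
finger_gap: 0.0856
```

```bash
python3 - <<'E'
from h import *
p=eyes.read_camera('wrist'); save(p,'w3'); s=monitor.sense(); print(s['position'],s['orientation'],s['ft_force'])
P,u,v=pts(p)
m=np.all((P>(.44,.17,.14))&(P<(.49,.21,.19)),1);q=P[m]
top=q[q[:,2]>.170]; print(len(q),len(top))
if len(top)>20: print(cv2.minAreaRect((top[:,:2]*1000).astype(np.float32)),top[:,2].mean())
E
```

```text
[0.4649485  0.19274985 0.14187294] [2.44864383 1.96674619 0.00427396] [0.9309953  0.29769905 0.01431352]
3794 2656
((464.3683776855469, 192.17294311523438), (14.036539077758789, 24.78729820251465), 77.89005279541016) 0.17677122619339994
```

View pics/w3.png

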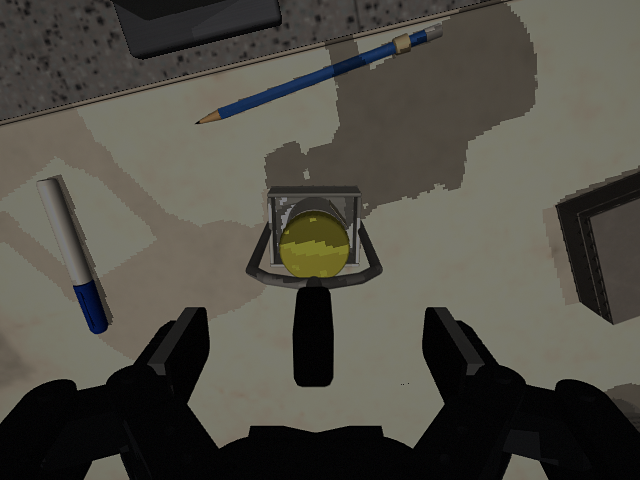

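The block sits midway between the fingers at (313,340), and the depth agrees with the plan. Before closing I'll take an unloaded force baseline.

```bash
cat >> h.py <<'E'
def avg(n=10):
    F=[];Q=[];Z=[]
    for i in range(n):
        eyes.read_camera('wrist'); s=monitor.sense(); F.append(s['ft_force']);Q.append(s['joint_efforts']);Z.append(s['position'])
    F=np.array(F);Q=np.array(Q)
    print('F',F.mean(0).round(3),'sd',F.std(0).round(2),'eff',Q.mean(0).round(3),'sd',Q.std(0).round(3),'pos',np.mean(Z,0).round(4),'gap',round(s['finger_gap'],4),'t',s['t'],'tq',s['wrist_torque'].round(3))
    return F.mean(0)
E
python3 -c "
from h import *
avg(12)"
```

```text
F [0.053 0.201 0.042] sd [0.44 0.46 0.49] eff [-4.0000e-03 -3.4322e+01 -3.3628e+01 -0.0000e+00 -5.0000e-03 -0.0000e+00] sd [0.002 0.178 0.149 0.    0.007 0.   ] pos [0.4642 0.1925 0.1411] gap 0.0854 t 5.25 tq [0.038 0.003 0.039]
```

>>> servo_tool(
  motion=[
    {"x": 0, "y": 0, "z": 0, "ax": 0, "ay": 0, "az": 0, "jaw": 0},
    {"x": 0, "y": 0, "z": 0, "ax": 0, "ay": 0, "az": 0, "jaw": 0},
    {"x": 0, "y": 0, "z": 0, "ax": 0, "ay": 0, "az": 0, "jaw": 0},
    {"x": 0, "y": 0, "z": 0, "ax": 0, "ay": 0, "az": 0, "jaw": 0},
    {"x": 0, "y": 0, "z": 0, "ax": 0, "ay": 0, "az": 0, "jaw": 0},
    {"x": 0, "y": 0, "z": 0, "ax": 0, "ay": 0, "az": 0, "jaw": 0},
    {"x": 0, "y": 0, "z": 0, "ax": 0, "ay": 0, "az": 0, "jaw": 0},
    {"x": 0, "y": 0, "z": 0, "ax": 0, "ay": 0, "az": 0, "jaw": 0},
    {"x": 0, "y": 0, "z": 0, "ax": 0, "ay": 0, "az": 0, "jaw": 0},
    {"x": 0, "y": 0, "z": 0, "ax": 0, "ay": 0, "az": 0, "jaw": 0},
  ],
)

```text
t: 6.08
position: [0.4637, 0.1922, 0.1403]
orientation: [2.449, 1.967, -0.0]
ft_force: [-0.2, -0.8, 0.8]
finger_gap: 0.0135
```

```bash
python3 -c "
from h import *
avg(8); print(monitor.sense()['orientation'])"
```

```text
F [-1.000e-03 -1.810e+00  1.161e+00] sd [0.41 0.62 0.58] eff [ 6.1500e-01 -3.3867e+01 -3.3446e+01  3.9300e-01 -2.3700e-01  6.0000e-03] sd [0.049 0.061 0.033 0.038 0.025 0.   ] pos [0.4637 0.1922 0.1403] gap 0.0133 t 6.4833 tq [-0.296 -0.017 -0.043]
[ 2.44927544e+00  1.96719332e+00 -1.08341921e-04]
```

Gripped with a gap of 13.3 mm. Lifting.

>>> servo_tool(
  motion=[
    {"x": 0, "y": 0, "z": -0.3, "ax": 0, "ay": 0, "az": 0, "jaw": 0},
    {"x": 0, "y": 0, "z": -1, "ax": 0, "ay": 0, "az": 0, "jaw": 0},
    {"x": 0, "y": 0, "z": -2, "ax": 0, "ay": 0, "az": 0, "jaw": 0},
    {"x": 0, "y": 0, "z": -3.5, "ax": 0, "ay": 0, "az": 0, "jaw": 0},
    {"x": 0, "y": 0, "z": -5.5, "ax": 0, "ay": 0, "az": 0, "jaw": 0},
    {"x": 0, "y": 0, "z": -7.5, "ax": 0, "ay": 0, "az": 0, "jaw": 0},
    {"x": 0, "y": 0, "z": -9.5, "ax": 0, "ay": 0, "az": 0, "jaw": 0},
    {"x": 0, "y": 0, "z": -11, "ax": 0, "ay": 0, "az": 0, "jaw": 0},
    {"x": 0, "y": 0, "z": -12, "ax": 0, "ay": 0, "az": 0, "jaw": 0},
    {"x": 0, "y": 0, "z": -12, "ax": 0, "ay": 0, "az": 0, "jaw": 0},
  ],
)

```text
t: 7.32
position: [0.4652, 0.193, 0.2635]
orientation: [2.448, 1.966, 0.008]
ft_force: [0.7, 0.0, -5.6]
finger_gap: 0.013
```

```bash
python3 -c "
from h import *
p=eyes.read_camera('wrist'); save(p,'w4')
avg(10)
print(mv((.38,.05,.2615),80)); print(mv((.375,-.2835,.2615),86.8))"
```

```text
F [-5.000e-03 -3.450e-01 -5.203e+00] sd [0.3  0.48 0.54] eff [ 3.0000e-03 -3.5306e+01 -4.0303e+01 -1.0000e-03 -1.3000e-02  0.0000e+00] sd [0.018 0.41  0.513 0.014 0.043 0.   ] pos [0.463  0.1921 0.2591] gap 0.0133 t 7.8667 tq [-0.013  0.003 -0.022]
(array([-15.69,  -5.08,  -0.16]), array([-0.05,  0.03, -2.46]))
(array([-48.36,   1.63,  -0.15]), array([-0.05,  0.03, -9.26]))
```

View pics/w4.png

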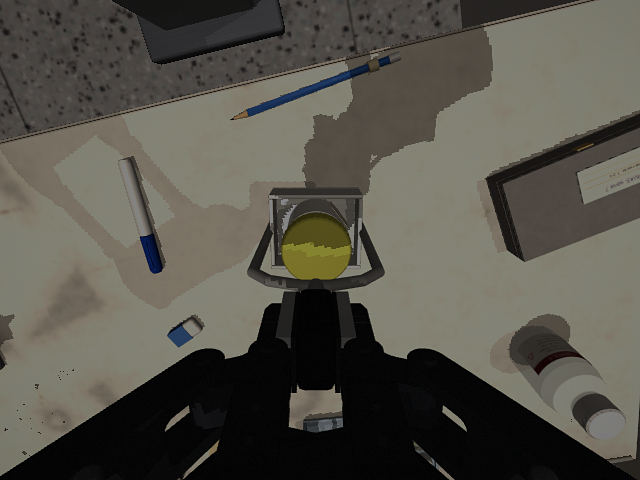

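The carrier is held upright between the pads, the jar stands in it, and the bail crown is level at (315,282). The weight reads about 5.2 N, so I expect a hook travel of roughly 50 mm. Now moving to in front of the hook.

```bash
python3 -c "
from h import *
s=monitor.sense()
for w in [((.42,-.03,.2585),82),((.385,-.2834,.2585),86.8)]: print(mv(*w,s))"
```

```text
(array([-22.64,   0.55,   0.14]), array([-0.05,  0.03, -4.46]))
(array([-48.13,   2.6 ,   0.15]), array([-0.05,  0.03, -9.26]))
```

>>> servo_tool(
  motion=[
    {"x": -0.7, "y": 0, "z": 0, "ax": 0, "ay": 0, "az": -0.5, "jaw": 0},
    {"x": -2, "y": 0, "z": 0, "ax": 0, "ay": 0, "az": -1, "jaw": 0},
    {"x": -4, "y": 0, "z": 0, "ax": 0, "ay": 0, "az": -1.5, "jaw": 0},
    {"x": -6.5, "y": 0, "z": 0, "ax": 0, "ay": 0, "az": -2, "jaw": 0},
    {"x": -9, "y": 0, "z": 0, "ax": 0, "ay": 0, "az": -2.5, "jaw": 0},
    {"x": -12, "y": 0.2, "z": 0, "ax": 0, "ay": 0, "az": -3, "jaw": 0},
    {"x": -15, "y": 0.4, "z": 0, "ax": 0, "ay": 0, "az": -3.5, "jaw": 0},
    {"x": -17.5, "y": 0.5, "z": 0, "ax": 0, "ay": 0, "az": -4, "jaw": 0},
    {"x": -20, "y": 0.6, "z": 0, "ax": 0, "ay": 0, "az": -4.5, "jaw": 0},
    {"x": -22.5, "y": 0.7, "z": 0, "ax": 0, "ay": 0, "az": -5, "jaw": 0},
  ],
)

```text
t: 8.7
position: [0.4213, -0.0305, 0.2605]
orientation: [2.36, 2.073, 0.0]
ft_force: [0.7, 0.5, -5.3]
finger_gap: 0.0137
```

```bash
python3 -c "
from h import *
s=monitor.sense();print(s['position'])
for w in [((.385,-.2834,.2585),86.8)]: print(mv(*w,s))"
```

```text
[ 0.42127805 -0.03045494  0.26051018]
(array([-25.55,  -0.33,   0.21]), array([ 0.04,  0.02, -4.22]))
```

>>> servo_tool(
  motion=[
    {"x": -2.5, "y": 0, "z": 0, "ax": 0, "ay": 0, "az": -0.5, "jaw": 0},
    {"x": -5.5, "y": 0, "z": 0, "ax": 0, "ay": 0, "az": -1, "jaw": 0},
    {"x": -8.5, "y": 0, "z": 0, "ax": 0, "ay": 0, "az": -1.5, "jaw": 0},
    {"x": -11.5, "y": -0.1, "z": 0, "ax": 0, "ay": 0, "az": -2, "jaw": 0},
    {"x": -14.5, "y": -0.1, "z": 0, "ax": 0, "ay": 0, "az": -2.5, "jaw": 0},
    {"x": -17.5, "y": -0.2, "z": 0, "ax": 0, "ay": 0, "az": -3, "jaw": 0},
    {"x": -20.5, "y": -0.2, "z": 0, "ax": 0, "ay": 0, "az": -3.5, "jaw": 0},
    {"x": -23, "y": -0.3, "z": 0, "ax": 0, "ay": 0, "az": -4, "jaw": 0},
    {"x": -24.7, "y": -0.3, "z": 0, "ax": 0, "ay": 0, "az": -4.2, "jaw": 0},
    {"x": -25.5, "y": -0.3, "z": 0, "ax": 0, "ay": 0, "az": -4.2, "jaw": 0},
  ],
)

```text
t: 9.53
position: [0.3849, -0.2839, 0.2604]
orientation: [2.285, 2.154, -0.002]
ft_force: [-0.1, -0.3, -5.5]
finger_gap: 0.0133
```

>>> servo_tool(
  motion=[
    {"x": 0, "y": 0, "z": 0, "ax": 0, "ay": 0, "az": 0, "jaw": 0},
    {"x": 0, "y": 0, "z": 0, "ax": 0, "ay": 0, "az": 0, "jaw": 0},
    {"x": 0, "y": 0, "z": 0, "ax": 0, "ay": 0, "az": 0, "jaw": 0},
  ],
)

```text
t: 9.78
position: [0.3858, -0.2802, 0.2601]
orientation: [-2.282, -2.157, -0.001]
ft_force: [0.7, 0.1, -6.3]
finger_gap: 0.0133
```

```bash
python3 -c "
from h import *
p=eyes.read_camera('wrist'); save(p,'w5'); a=eyes.read_camera('side');save(a,'s5')
P,u,v=pts(p)
for x in np.arange(.435,.56,.006):
    k=(abs(P[:,0]-x)<.003)&(P[:,2]>.17)&(P[:,2]<.235)&(abs(P[:,1]+.288)<.02)
    if k.any(): print(round(x,3),k.sum(),np.median(P[k],0).round(4),P[k][:,2].max().round(4))
cv2.imwrite('pics/s5z.png',cv2.resize(a['color'][250:370,230:350,::-1],(600,600),interpolation=cv2.INTER_CUBIC))
avg(8);s=monitor.sense();print(s['orientation'],s['joint_pos'])
for w in [((.385,-.2834,.2585),86.8)]: print(mv(*w,s))"
```

```text
0.477 93 [ 0.4782 -0.2874  0.2069] 0.2114
0.483 138 [ 0.4828 -0.2876  0.213 ] 0.2175
0.489 71 [ 0.4887 -0.2881  0.2163] 0.2183
0.495 66 [ 0.4948 -0.2883  0.2165] 0.2179
0.501 7 [ 0.4985 -0.2873  0.216 ] 0.2162
F [ 0.383 -0.015 -5.18 ] sd [0.41 0.23 0.5 ] eff [-1.1000e-02 -3.2035e+01 -3.9990e+01  0.0000e+00  2.0000e-03  1.0000e-03] sd [0.079 0.054 0.014 0.007 0.007 0.001] pos [ 0.3861 -0.2807  0.2603] gap 0.0132 t 10.2833 tq [-0.012  0.031 -0.047]
[2.28320449e+00 2.15773083e+00 7.72597471e-05] [-6.81714753e-01 -1.34805613e-01  1.97329371e+00  3.36421157e-05
  1.30297513e+00 -2.19602725e+00]
(array([-0.23, -0.09,  0.18]), array([ 0.01,  0.  , -0.04]))
```

View pics/w5.png

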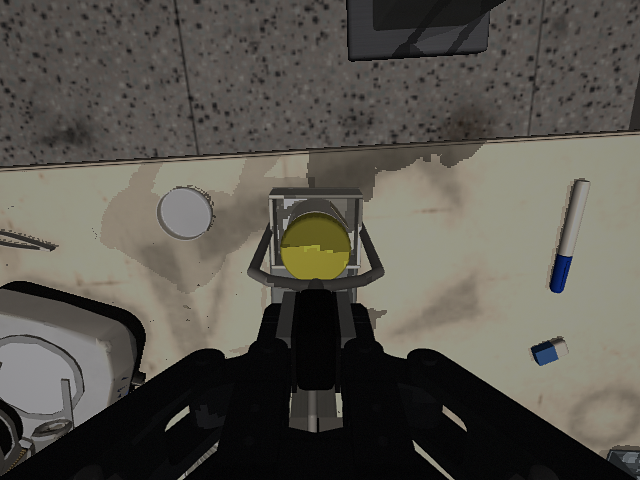

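View pics/s5z.png

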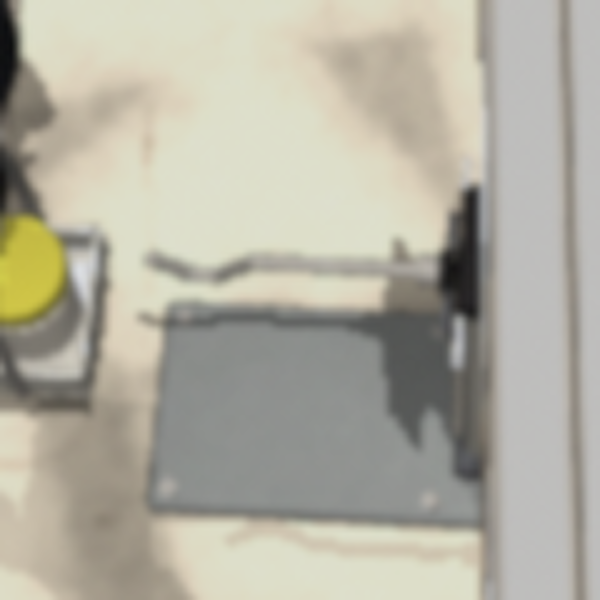

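The wrist view shows the crown at (315,284), the lid at (315,245) and the hook arm below the fingers at (317,410). In the side view the tray ends well before the hook tip at (150,260) of the zoom. I'll check the crown's position, then lower 5 mm and go in.

```bash
python3 -c "
from h import *
p=eyes.read_camera('wrist')
P,u,v=pts(p)
k=(v>270)&(v<300)&(u>250)&(u<385)&(P[:,2]>.20)&(P[:,2]<.25); q=P[k]; print(k.sum())
for y in np.arange(-.32,-.24,.008):
    j=abs(q[:,1]-y)<.004
    if j.any(): print(round(y,3),q[j].mean(0).round(4),q[j][:,2].max().round(4))
k=(v>215)&(v<275)&(u>285)&(u<345); print('lid',np.median(P[k],0),P[k][:,2].max())
s=monitor.sense();print(s['position'])
for w in [((.386,-.2834,.2555),86.8),((.4637,-.2878,.2555),86.8)]: print(mv(*w,s))"
```

```text
1487
-0.312 [ 0.3847 -0.3111  0.2263] 0.2308
-0.304 [ 0.3849 -0.3039  0.232 ] 0.2357
-0.296 [ 0.3855 -0.296   0.2352] 0.238
-0.288 [ 0.3857 -0.2884  0.2376] 0.2431
-0.28 [ 0.3843 -0.28    0.2406] 0.2474
-0.272 [ 0.3867 -0.2719  0.2372] 0.2398
-0.264 [ 0.3872 -0.2641  0.2346] 0.2379
-0.256 [ 0.3874 -0.2561  0.231 ] 0.2352
-0.248 [ 0.3884 -0.2489  0.2247] 0.2289
lid [ 0.38321791 -0.28097     0.18805141] 0.19043965498998638
[ 0.38595633 -0.28122251  0.2602786 ]
(array([-0.22,  0.02,  0.48]), array([ 0.  ,  0.  , -0.04]))
(array([-0.22,  7.8 ,  0.48]), array([ 0.  ,  0.  , -0.04]))
```

>>> servo_tool(
  motion=[
    {"x": -0.1, "y": 0, "z": 0.2, "ax": 0, "ay": 0, "az": 0, "jaw": 0},
    {"x": -0.2, "y": 0.2, "z": 0.5, "ax": 0, "ay": 0, "az": 0, "jaw": 0},
    {"x": -0.2, "y": 0.7, "z": 0.5, "ax": 0, "ay": 0, "az": 0, "jaw": 0},
    {"x": -0.2, "y": 1.3, "z": 0.5, "ax": 0, "ay": 0, "az": 0, "jaw": 0},
    {"x": -0.2, "y": 2, "z": 0.5, "ax": 0, "ay": 0, "az": 0, "jaw": 0},
    {"x": -0.2, "y": 2.7, "z": 0.5, "ax": 0, "ay": 0, "az": 0, "jaw": 0},
    {"x": -0.2, "y": 3.4, "z": 0.5, "ax": 0, "ay": 0, "az": 0, "jaw": 0},
    {"x": -0.2, "y": 4, "z": 0.5, "ax": 0, "ay": 0, "az": 0, "jaw": 0},
    {"x": -0.2, "y": 4.4, "z": 0.5, "ax": 0, "ay": 0, "az": 0, "jaw": 0},
    {"x": -0.2, "y": 4.5, "z": 0.5, "ax": 0, "ay": 0, "az": 0, "jaw": 0},
  ],
)

```text
t: 11.17
position: [0.4317, -0.2859, 0.2553]
orientation: [2.283, 2.158, 0.0]
ft_force: [0.2, -0.1, -4.6]
finger_gap: 0.0135
```

```bash
python3 -c "
from h import *
p=eyes.read_camera('wrist'); save(p,'w6'); a=eyes.read_camera('side')
cv2.imwrite('pics/s6z.png',cv2.resize(a['color'][250:370,230:350,::-1],(600,600),interpolation=cv2.INTER_CUBIC))
s=monitor.sense();print(s['position'],s['ft_force'],s['t'])
for w in [((.4637,-.2877,.2555),86.8)]: print(mv(*w,s))"
```

```text
[ 0.4308976  -0.28580838  0.25515674] [ 0.11566021  0.15887603 -5.90921352] 11.2667
(array([-0.  ,  3.29, -0.04]), array([-0.03, -0.01, -0.03]))
```

View pics/s6z.png

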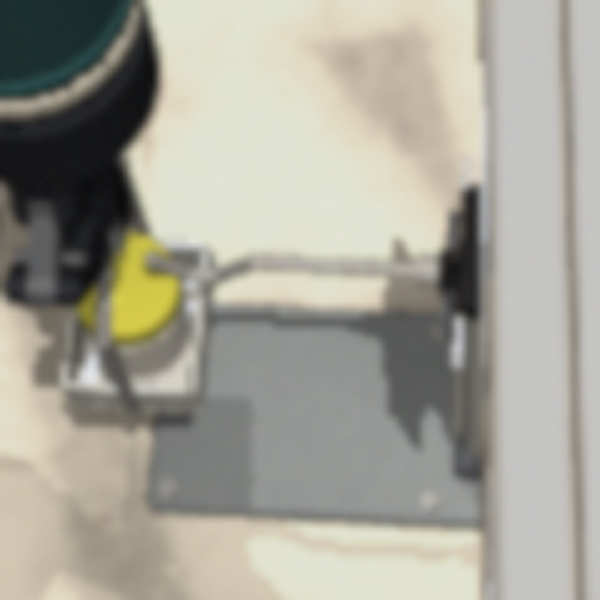

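View pics/w6.png

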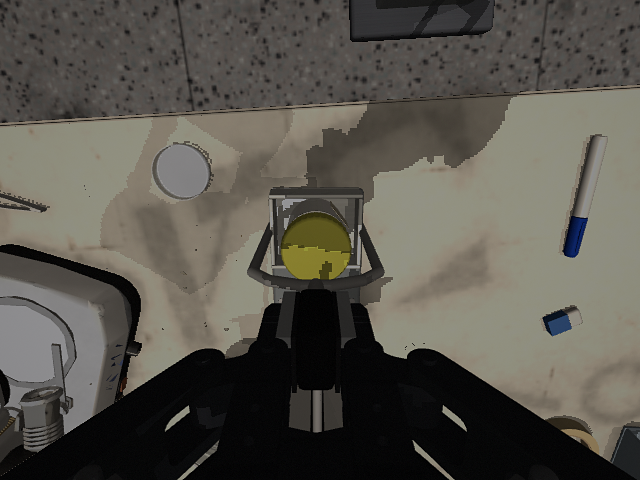

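The hook tip shows above the lid at (155,265) of the side zoom, and the hook arm is central under the fingers at (317,410). Continuing in.

>>> servo_tool(
  motion=[
    {"x": 0, "y": 0.4, "z": 0, "ax": 0, "ay": 0, "az": 0, "jaw": 0},
    {"x": 0, "y": 0.8, "z": 0, "ax": 0, "ay": 0, "az": 0, "jaw": 0},
    {"x": 0, "y": 1.3, "z": 0, "ax": 0, "ay": 0, "az": 0, "jaw": 0},
    {"x": 0, "y": 1.8, "z": 0, "ax": 0, "ay": 0, "az": 0, "jaw": 0},
    {"x": 0, "y": 2.3, "z": 0, "ax": 0, "ay": 0, "az": 0, "jaw": 0},
    {"x": 0, "y": 2.7, "z": 0, "ax": 0, "ay": 0, "az": 0, "jaw": 0},
    {"x": 0, "y": 3, "z": 0, "ax": 0, "ay": 0, "az": 0, "jaw": 0},
    {"x": 0, "y": 3.2, "z": 0, "ax": 0, "ay": 0, "az": 0, "jaw": 0},
    {"x": 0, "y": 3.2, "z": 0, "ax": 0, "ay": 0, "az": 0, "jaw": 0},
  ],
)

```text
t: 12.02
position: [0.4631, -0.2877, 0.2552]
orientation: [-2.283, -2.158, -0.0]
ft_force: [-0.0, -0.2, -5.7]
finger_gap: 0.0136
```

```bash
python3 -c "
from h import *
p=eyes.read_camera('wrist'); save(p,'w7'); a=eyes.read_camera('side')
cv2.imwrite('pics/s7z.png',cv2.resize(a['color'][250:370,230:350,::-1],(600,600),interpolation=cv2.INTER_CUBIC))
avg(14);s=monitor.sense()
print(mv((.4637,-.2877,.2555),86.8,s))"
```

```text
F [-0.006 -0.087 -5.106] sd [0.56 0.29 0.42] eff [ 1.2000e-02 -3.9939e+01 -3.9814e+01  1.0000e-03 -1.0000e-03  0.0000e+00] sd [0.023 0.038 0.024 0.004 0.005 0.   ] pos [ 0.4625 -0.2877  0.2553] gap 0.0134 t 12.8167 tq [0.036 0.031 0.064]
(array([ 0.01,  0.11, -0.02]), array([-0.  , -0.  , -0.06]))
```

View pics/s7z.png

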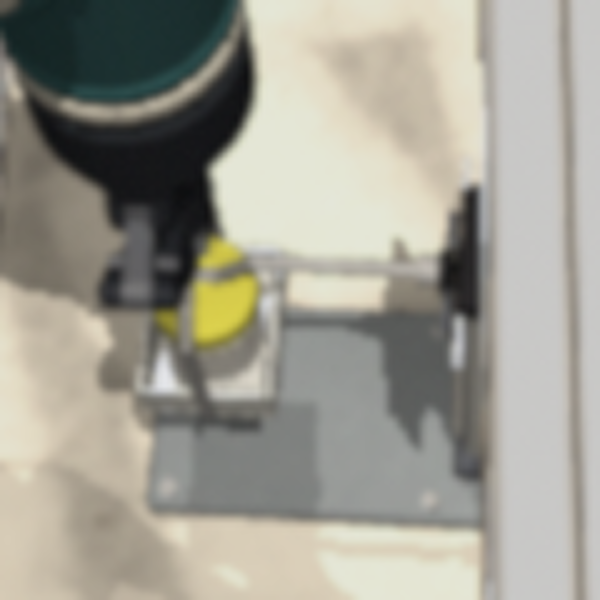

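View pics/w7.png

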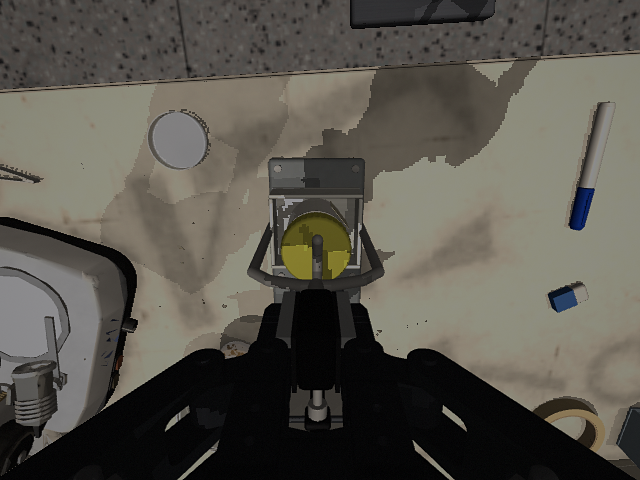

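Seen from the wrist, the hook tip is at (317,242), in front of the crown at (315,284), and central, so the wire passes under the bail. I'll measure the tip once, then ease down.

```bash
python3 -c "
from h import *
p=eyes.read_camera('wrist')
P,u,v=pts(p)
k=(v>228)&(v<285)&(u>305)&(u<330)&(P[:,2]>.195)&(P[:,2]<.222); q=P[k]
for x in np.arange(q[:,0].min(),q[:,0].max(),.003):
    j=abs(q[:,0]-x)<.0015
    if j.any(): print(round(x,4),j.sum(),q[j].mean(0).round(4))
k=(v>278)&(v<292)&(u>270)&(u<365)&(P[:,2]>.215)&(P[:,2]<.24);print('crown',P[k].mean(0))
print(monitor.sense()['position'])"
```

```text
0.4441 34 [ 0.4449 -0.2856  0.2131]
0.4471 58 [ 0.4471 -0.2858  0.214 ]
0.4501 33 [ 0.4501 -0.2859  0.2119]
0.4531 29 [ 0.4531 -0.2859  0.2083]
0.4561 32 [ 0.456  -0.2862  0.2046]
0.4591 29 [ 0.4592 -0.2862  0.2006]
0.4621 48 [ 0.4623 -0.2866  0.1979]
0.4651 55 [ 0.4652 -0.2867  0.198 ]
0.4681 52 [ 0.4682 -0.2869  0.198 ]
0.4711 65 [ 0.4713 -0.2869  0.1988]
0.4741 27 [ 0.4733 -0.287   0.2   ]
crown [ 0.46286171 -0.28664225  0.23160599]
[ 0.46263585 -0.28770404  0.2552531 ]
```

Through the same camera, the seat is at x≈0.466 and the crown at 0.463. I'll shift 3 mm forward while lowering.

>>> servo_tool(
  motion=[
    {"x": 0, "y": 0.1, "z": 0.1, "ax": 0, "ay": 0, "az": 0, "jaw": 0},
    {"x": 0, "y": 0.2, "z": 0.3, "ax": 0, "ay": 0, "az": 0, "jaw": 0},
    {"x": 0, "y": 0.3, "z": 0.5, "ax": 0, "ay": 0, "az": 0, "jaw": 0},
    {"x": 0, "y": 0.3, "z": 0.8, "ax": 0, "ay": 0, "az": 0, "jaw": 0},
    {"x": 0, "y": 0.3, "z": 1.1, "ax": 0, "ay": 0, "az": 0, "jaw": 0},
    {"x": 0, "y": 0.3, "z": 1.4, "ax": 0, "ay": 0, "az": 0, "jaw": 0},
    {"x": 0, "y": 0.3, "z": 1.7, "ax": 0, "ay": 0, "az": 0, "jaw": 0},
    {"x": 0, "y": 0.3, "z": 2.0, "ax": 0, "ay": 0, "az": 0, "jaw": 0},
    {"x": 0, "y": 0.3, "z": 2.2, "ax": 0, "ay": 0, "az": 0, "jaw": 0},
    {"x": 0, "y": 0.3, "z": 2.3, "ax": 0, "ay": 0, "az": 0, "jaw": 0},
  ],
)

```text
t: 13.7
position: [0.4654, -0.2877, 0.2317]
orientation: [-2.283, -2.157, 0.0]
ft_force: [0.5, 1.0, -5.4]
finger_gap: 0.0134
```

```bash
cat > chk.py <<'E'
from h import *
import sys
p=eyes.read_camera('wrist'); save(p,sys.argv[1]); 
P,u,v=pts(p)
k=(v>225)&(v<285)&(u>305)&(u<330)&(P[:,2]>.12)&(P[:,2]<.222); q=P[k]
lid=np.median(P[(v>215)&(v<275)&(((u>288)&(u<300))|((u>333)&(u<345)))],0)
h=q[q[:,2]>lid[2]+.012]
if len(h): print('hook pts',len(h),'tip',h[h[:,0]<h[:,0].min()+.008].mean(0).round(4),'zmax',h[:,2].max().round(4))
k=(v>278)&(v<292)&(((u>270)&(u<300))|((u>332)&(u<365)))&(P[:,2]>lid[2]+.02);print('crown',P[k].mean(0).round(4),'lid',lid.round(4))
avg(int(sys.argv[2]))
E
python3 chk.py w8 6
```

```text
hook pts 531 tip [ 0.4473 -0.2857  0.2131] zmax 0.2155
crown [ 0.4656 -0.2866  0.2083] lid [ 0.4626 -0.2767  0.1594]
F [-0.128 -0.059 -5.163] sd [0.22 0.49 0.5 ] eff [-7.0000e-03 -4.0464e+01 -3.9159e+01 -3.0000e-03 -4.0000e-03  0.0000e+00] sd [0.013 0.047 0.071 0.008 0.026 0.   ] pos [ 0.4657 -0.2879  0.2324] gap 0.0134 t 14.05 tq [ 0.06  -0.03   0.006]
```

View pics/w8.png

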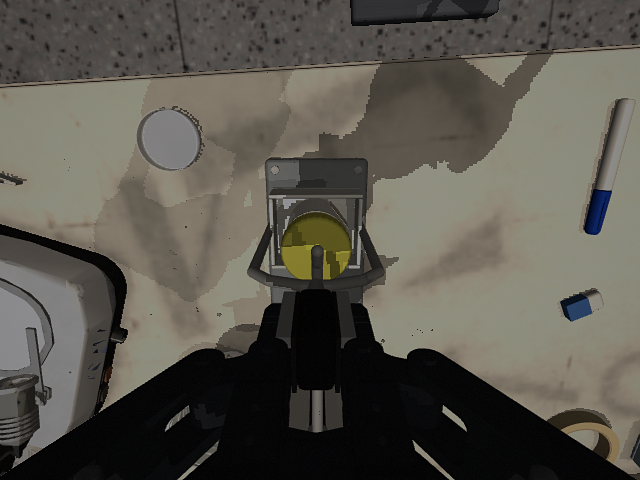

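The hook tip at (317,250) stands higher than the crown's underside, so the bail is in the notch. Now lowering at 1 cm/s.

>>> servo_tool(
  motion=[
    {"x": 0, "y": 0, "z": 0.08, "ax": 0, "ay": 0, "az": 0, "jaw": 0},
    {"x": 0, "y": 0, "z": 0.16, "ax": 0, "ay": 0, "az": 0, "jaw": 0},
    {"x": 0, "y": 0, "z": 0.24, "ax": 0, "ay": 0, "az": 0, "jaw": 0},
    {"x": 0, "y": 0, "z": 0.32, "ax": 0, "ay": 0, "az": 0, "jaw": 0},
    {"x": 0, "y": 0, "z": 0.4, "ax": 0, "ay": 0, "az": 0, "jaw": 0},
    {"x": 0, "y": 0, "z": 0.48, "ax": 0, "ay": 0, "az": 0, "jaw": 0},
    {"x": 0, "y": 0, "z": 0.56, "ax": 0, "ay": 0, "az": 0, "jaw": 0},
    {"x": 0, "y": 0, "z": 0.64, "ax": 0, "ay": 0, "az": 0, "jaw": 0},
    {"x": 0, "y": 0, "z": 0.72, "ax": 0, "ay": 0, "az": 0, "jaw": 0},
    {"x": 0, "y": 0, "z": 0.8, "ax": 0, "ay": 0, "az": 0, "jaw": 0},
  ],
)

```text
t: 14.88
position: [0.4656, -0.2879, 0.2242]
orientation: [-2.284, -2.157, -0.0]
ft_force: [-0.6, 0.4, -4.5]
finger_gap: 0.0134
```

>>> servo_tool(
  motion=[
    {"x": 0, "y": 0, "z": 0.08, "ax": 0, "ay": 0, "az": 0, "jaw": 0},
    {"x": 0, "y": 0, "z": 0.16, "ax": 0, "ay": 0, "az": 0, "jaw": 0},
    {"x": 0, "y": 0, "z": 0.24, "ax": 0, "ay": 0, "az": 0, "jaw": 0},
    {"x": 0, "y": 0, "z": 0.32, "ax": 0, "ay": 0, "az": 0, "jaw": 0},
    {"x": 0, "y": 0, "z": 0.4, "ax": 0, "ay": 0, "az": 0, "jaw": 0},
    {"x": 0, "y": 0, "z": 0.48, "ax": 0, "ay": 0, "az": 0, "jaw": 0},
    {"x": 0, "y": 0, "z": 0.56, "ax": 0, "ay": 0, "az": 0, "jaw": 0},
    {"x": 0, "y": 0, "z": 0.64, "ax": 0, "ay": 0, "az": 0, "jaw": 0},
    {"x": 0, "y": 0, "z": 0.72, "ax": 0, "ay": 0, "az": 0, "jaw": 0},
    {"x": 0, "y": 0, "z": 0.8, "ax": 0, "ay": 0, "az": 0, "jaw": 0},
  ],
)

```text
t: 15.72
position: [0.4657, -0.2879, 0.2162]
orientation: [2.284, 2.157, 0.0]
ft_force: [-1.0, 0.1, -4.8]
finger_gap: 0.0132
```

```bash
python3 chk.py w9 8
```

```text
hook pts 507 tip [ 0.4473 -0.2858  0.2033] zmax 0.2059
crown [ 0.4659 -0.2867  0.1928] lid [ 0.4629 -0.2965  0.1439]
F [-0.206  0.259 -4.187] sd [0.34 0.73 0.71] eff [-2.6000e-02 -4.0176e+01 -3.8354e+01 -1.3000e-02 -9.9000e-02  0.0000e+00] sd [0.003 0.028 0.034 0.002 0.013 0.   ] pos [ 0.4657 -0.2879  0.2163] gap 0.0134 t 16.1667 tq [0.028 0.055 0.025]
```

View pics/w9.png

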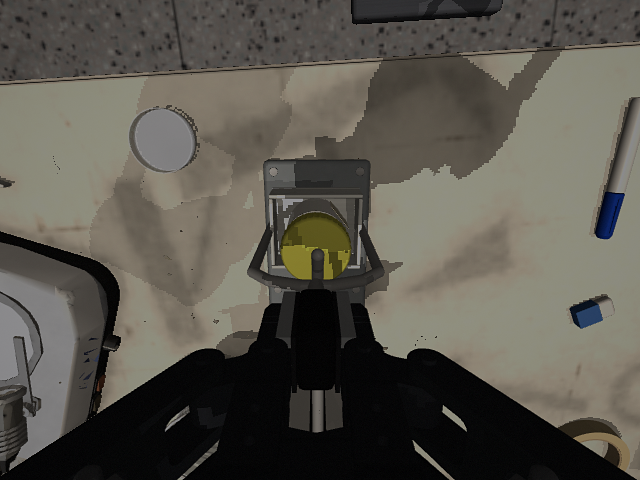

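The hook is carrying: its tip has dropped 9.8 mm and the force has gone from 5.15 to 4.2 N, in line with 100 N/m. Balance is expected at TCP z ≈ 0.177. Continuing.

>>> servo_tool(
  motion=[
    {"x": 0, "y": 0, "z": 0.08, "ax": 0, "ay": 0, "az": 0, "jaw": 0},
    {"x": 0, "y": 0, "z": 0.16, "ax": 0, "ay": 0, "az": 0, "jaw": 0},
    {"x": 0, "y": 0, "z": 0.24, "ax": 0, "ay": 0, "az": 0, "jaw": 0},
    {"x": 0, "y": 0, "z": 0.32, "ax": 0, "ay": 0, "az": 0, "jaw": 0},
    {"x": 0, "y": 0, "z": 0.4, "ax": 0, "ay": 0, "az": 0, "jaw": 0},
    {"x": 0, "y": 0, "z": 0.48, "ax": 0, "ay": 0, "az": 0, "jaw": 0},
    {"x": 0, "y": 0, "z": 0.56, "ax": 0, "ay": 0, "az": 0, "jaw": 0},
    {"x": 0, "y": 0, "z": 0.64, "ax": 0, "ay": 0, "az": 0, "jaw": 0},
    {"x": 0, "y": 0, "z": 0.72, "ax": 0, "ay": 0, "az": 0, "jaw": 0},
    {"x": 0, "y": 0, "z": 0.8, "ax": 0, "ay": 0, "az": 0, "jaw": 0},
  ],
)

```text
t: 17.0
position: [0.4657, -0.2879, 0.2083]
orientation: [2.284, 2.157, 0.0]
ft_force: [0.4, -0.4, -3.4]
finger_gap: 0.013
```

>>> servo_tool(
  motion=[
    {"x": 0, "y": 0, "z": 0.08, "ax": 0, "ay": 0, "az": 0, "jaw": 0},
    {"x": 0, "y": 0, "z": 0.16, "ax": 0, "ay": 0, "az": 0, "jaw": 0},
    {"x": 0, "y": 0, "z": 0.24, "ax": 0, "ay": 0, "az": 0, "jaw": 0},
    {"x": 0, "y": 0, "z": 0.32, "ax": 0, "ay": 0, "az": 0, "jaw": 0},
    {"x": 0, "y": 0, "z": 0.4, "ax": 0, "ay": 0, "az": 0, "jaw": 0},
    {"x": 0, "y": 0, "z": 0.48, "ax": 0, "ay": 0, "az": 0, "jaw": 0},
    {"x": 0, "y": 0, "z": 0.56, "ax": 0, "ay": 0, "az": 0, "jaw": 0},
    {"x": 0, "y": 0, "z": 0.64, "ax": 0, "ay": 0, "az": 0, "jaw": 0},
    {"x": 0, "y": 0, "z": 0.72, "ax": 0, "ay": 0, "az": 0, "jaw": 0},
    {"x": 0, "y": 0, "z": 0.8, "ax": 0, "ay": 0, "az": 0, "jaw": 0},
  ],
)

```text
t: 17.83
position: [0.4657, -0.2879, 0.2003]
orientation: [2.284, 2.157, 0.0]
ft_force: [-0.7, 0.0, -2.1]
finger_gap: 0.013
```

>>> servo_tool(
  motion=[
    {"x": 0, "y": 0, "z": 0.08, "ax": 0, "ay": 0, "az": 0, "jaw": 0},
    {"x": 0, "y": 0, "z": 0.16, "ax": 0, "ay": 0, "az": 0, "jaw": 0},
    {"x": 0, "y": 0, "z": 0.24, "ax": 0, "ay": 0, "az": 0, "jaw": 0},
    {"x": 0, "y": 0, "z": 0.32, "ax": 0, "ay": 0, "az": 0, "jaw": 0},
    {"x": 0, "y": 0, "z": 0.4, "ax": 0, "ay": 0, "az": 0, "jaw": 0},
    {"x": 0, "y": 0, "z": 0.48, "ax": 0, "ay": 0, "az": 0, "jaw": 0},
    {"x": 0, "y": 0, "z": 0.56, "ax": 0, "ay": 0, "az": 0, "jaw": 0},
    {"x": 0, "y": 0, "z": 0.64, "ax": 0, "ay": 0, "az": 0, "jaw": 0},
    {"x": 0, "y": 0, "z": 0.72, "ax": 0, "ay": 0, "az": 0, "jaw": 0},
    {"x": 0, "y": 0, "z": 0.8, "ax": 0, "ay": 0, "az": 0, "jaw": 0},
  ],
)

```text
t: 18.67
position: [0.4657, -0.2879, 0.1923]
orientation: [2.284, 2.157, 0.0]
ft_force: [0.1, 0.4, -2.1]
finger_gap: 0.0134
```

```bash
python3 chk.py w10 20
```

```text
hook pts 505 tip [ 0.4472 -0.2858  0.1797] zmax 0.1821
crown [ 0.4659 -0.2867  0.1689] lid [ 0.4629 -0.2965  0.1199]
F [-0.118  0.32  -1.883] sd [0.42 0.37 0.5 ] eff [ -0.072 -39.312 -36.517  -0.042  -0.138   0.   ] sd [0.002 0.02  0.031 0.001 0.025 0.   ] pos [ 0.4657 -0.2879  0.1923] gap 0.0132 t 19.7167 tq [ 0.059  0.048 -0.025]
```

View pics/w10.png

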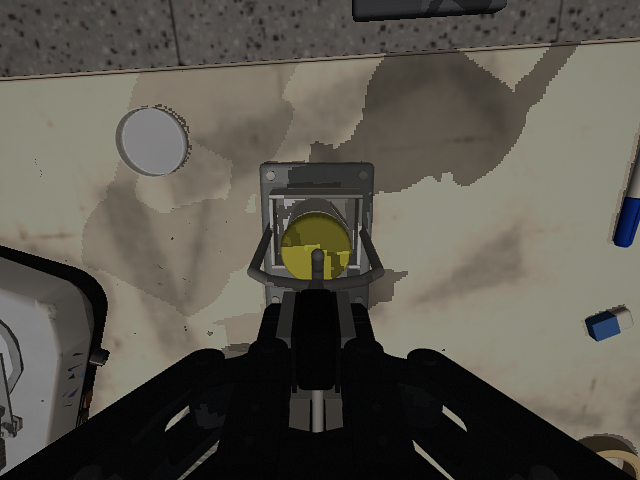

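Still in line: 1.9 N remains at 33.5 mm of travel. I'll go another 9 mm and average again.

>>> servo_tool(
  motion=[
    {"x": 0, "y": 0, "z": 0.08, "ax": 0, "ay": 0, "az": 0, "jaw": 0},
    {"x": 0, "y": 0, "z": 0.16, "ax": 0, "ay": 0, "az": 0, "jaw": 0},
    {"x": 0, "y": 0, "z": 0.24, "ax": 0, "ay": 0, "az": 0, "jaw": 0},
    {"x": 0, "y": 0, "z": 0.32, "ax": 0, "ay": 0, "az": 0, "jaw": 0},
    {"x": 0, "y": 0, "z": 0.4, "ax": 0, "ay": 0, "az": 0, "jaw": 0},
    {"x": 0, "y": 0, "z": 0.48, "ax": 0, "ay": 0, "az": 0, "jaw": 0},
    {"x": 0, "y": 0, "z": 0.56, "ax": 0, "ay": 0, "az": 0, "jaw": 0},
    {"x": 0, "y": 0, "z": 0.64, "ax": 0, "ay": 0, "az": 0, "jaw": 0},
    {"x": 0, "y": 0, "z": 0.72, "ax": 0, "ay": 0, "az": 0, "jaw": 0},
    {"x": 0, "y": 0, "z": 0.8, "ax": 0, "ay": 0, "az": 0, "jaw": 0},
  ],
)

```text
t: 20.55
position: [0.4657, -0.2879, 0.1843]
orientation: [2.284, 2.157, 0.0]
ft_force: [-0.2, -0.0, -1.3]
finger_gap: 0.0134
```

```bash
python3 chk.py w11 40
```

```text
hook pts 503 tip [ 0.4472 -0.2858  0.1717] zmax 0.1746
crown [ 0.4659 -0.2868  0.1608] lid [ 0.4629 -0.2769  0.1119]
F [-0.105  0.15  -0.91 ] sd [0.51 0.46 0.47] eff [ -0.076 -39.015 -35.781  -0.047  -0.08    0.   ] sd [0.003 0.015 0.044 0.001 0.031 0.   ] pos [ 0.4657 -0.2879  0.1843] gap 0.0135 t 22.6 tq [ 0.031 -0.039 -0.026]
```

>>> servo_tool(
  motion=[
    {"x": 0, "y": 0, "z": 0.08, "ax": 0, "ay": 0, "az": 0, "jaw": 0},
    {"x": 0, "y": 0, "z": 0.16, "ax": 0, "ay": 0, "az": 0, "jaw": 0},
    {"x": 0, "y": 0, "z": 0.24, "ax": 0, "ay": 0, "az": 0, "jaw": 0},
    {"x": 0, "y": 0, "z": 0.32, "ax": 0, "ay": 0, "az": 0, "jaw": 0},
    {"x": 0, "y": 0, "z": 0.4, "ax": 0, "ay": 0, "az": 0, "jaw": 0},
    {"x": 0, "y": 0, "z": 0.48, "ax": 0, "ay": 0, "az": 0, "jaw": 0},
    {"x": 0, "y": 0, "z": 0.56, "ax": 0, "ay": 0, "az": 0, "jaw": 0},
    {"x": 0, "y": 0, "z": 0.64, "ax": 0, "ay": 0, "az": 0, "jaw": 0},
    {"x": 0, "y": 0, "z": 0.72, "ax": 0, "ay": 0, "az": 0, "jaw": 0},
    {"x": 0, "y": 0, "z": 0.8, "ax": 0, "ay": 0, "az": 0, "jaw": 0},
  ],
)

```text
t: 23.43
position: [0.4657, -0.2879, 0.1762]
orientation: [2.284, 2.157, 0.0]
ft_force: [-0.4, 0.1, -0.8]
finger_gap: 0.013
```

```bash
python3 chk.py w12 60
```

```text
hook pts 500 tip [ 0.4472 -0.2858  0.1638] zmax 0.167
crown [ 0.4659 -0.2867  0.1528] lid [ 0.4629 -0.2965  0.1039]
F [-0.081  0.098 -0.229] sd [0.54 0.58 0.49] eff [ -0.078 -38.722 -35.066  -0.05   -0.04    0.   ] sd [0.003 0.013 0.045 0.001 0.03  0.   ] pos [ 0.4657 -0.2879  0.1763] gap 0.0131 t 26.4833 tq [ 0.066 -0.01  -0.011]
```

View pics/w12.png

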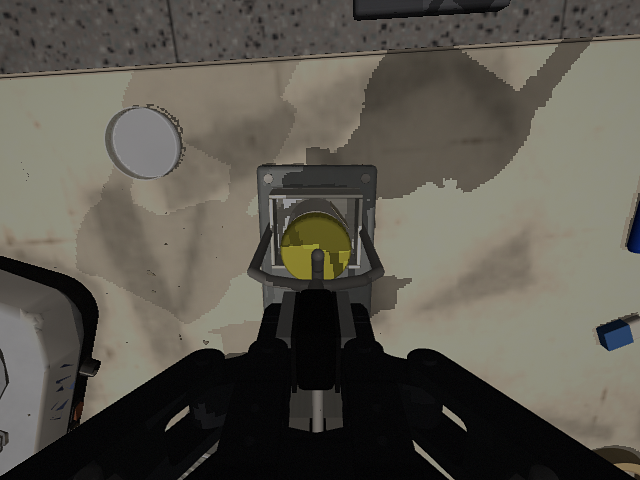

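The remaining force of −0.23 ± 0.06 N means about 2 mm more. The weight and travel estimate agrees within 1 mm. I'll lower 2 mm and then confirm before letting go.

>>> servo_tool(
  motion=[
    {"x": 0, "y": 0, "z": 0.05, "ax": 0, "ay": 0, "az": 0, "jaw": 0},
    {"x": 0, "y": 0, "z": 0.1, "ax": 0, "ay": 0, "az": 0, "jaw": 0},
    {"x": 0, "y": 0, "z": 0.15, "ax": 0, "ay": 0, "az": 0, "jaw": 0},
    {"x": 0, "y": 0, "z": 0.2, "ax": 0, "ay": 0, "az": 0, "jaw": 0},
    {"x": 0, "y": 0, "z": 0.2, "ax": 0, "ay": 0, "az": 0, "jaw": 0},
    {"x": 0, "y": 0, "z": 0.2, "ax": 0, "ay": 0, "az": 0, "jaw": 0},
  ],
)

```text
t: 26.98
position: [0.4657, -0.2879, 0.1743]
orientation: [-2.284, -2.157, -0.0]
ft_force: [-0.6, 0.5, 0.2]
finger_gap: 0.0133
```

```bash
python3 chk.py w13 80
```

```text
hook pts 496 tip [ 0.4473 -0.2858  0.1616] zmax 0.1645
crown [ 0.4659 -0.2868  0.1508] lid [ 0.4628 -0.2769  0.1019]
F [ 0.09   0.188 -0.052] sd [0.49 0.5  0.48] eff [-7.0000e-02 -3.8642e+01 -3.4830e+01 -4.7000e-02  6.0000e-03 -0.0000e+00] sd [0.002 0.004 0.018 0.001 0.011 0.   ] pos [ 0.4657 -0.2879  0.1743] gap 0.0137 t 31.0333 tq [ 0.084 -0.039  0.011]
```

The force is −0.05 ± 0.06 N, matching the unloaded baseline, so the spring carries it all. Opening gently.

>>> servo_tool(
  motion=[
    {"x": 0, "y": 0, "z": 0, "ax": 0, "ay": 0, "az": 0, "jaw": 0.2},
    {"x": 0, "y": 0, "z": 0, "ax": 0, "ay": 0, "az": 0, "jaw": 0.25},
    {"x": 0, "y": 0, "z": 0, "ax": 0, "ay": 0, "az": 0, "jaw": 0.3},
    {"x": 0, "y": 0, "z": 0, "ax": 0, "ay": 0, "az": 0, "jaw": 0.4},
    {"x": 0, "y": 0, "z": 0, "ax": 0, "ay": 0, "az": 0, "jaw": 0.5},
    {"x": 0, "y": 0, "z": 0, "ax": 0, "ay": 0, "az": 0, "jaw": 0.7},
    {"x": 0, "y": 0, "z": 0, "ax": 0, "ay": 0, "az": 0, "jaw": 0.85},
    {"x": 0, "y": 0, "z": 0, "ax": 0, "ay": 0, "az": 0, "jaw": 1},
    {"x": 0, "y": 0, "z": 0, "ax": 0, "ay": 0, "az": 0, "jaw": 1},
    {"x": 0, "y": 0, "z": 0, "ax": 0, "ay": 0, "az": 0, "jaw": 1},
  ],
)

```text
t: 31.87
position: [0.4657, -0.2879, 0.1743]
orientation: [2.284, 2.157, 0.0]
ft_force: [0.0, 0.4, 0.5]
finger_gap: 0.0857
```

```bash
for i in 1 2; do python3 chk.py w14 6; done
```

```text
hook pts 508 tip [ 0.4473 -0.2858  0.1611] zmax 0.1637
crown [ 0.4665 -0.2863  0.149 ] lid [ 0.4632 -0.2965  0.1014]
F [-0.027  0.09   0.159] sd [0.37 0.5  0.46] eff [ 1.0000e-03 -3.8634e+01 -3.4837e+01 -0.0000e+00  0.0000e+00 -0.0000e+00] sd [0.    0.    0.001 0.    0.    0.   ] pos [ 0.4657 -0.2879  0.1743] gap 0.0852 t 32.2167 tq [-0.017 -0.006  0.012]
hook pts 503 tip [ 0.4472 -0.2858  0.1618] zmax 0.1646
crown [ 0.4664 -0.2863  0.1494] lid [ 0.4629 -0.2964  0.1018]
F [ 0.306  0.172 -0.004] sd [0.66 0.65 0.41] eff [  0.    -38.633 -34.835  -0.      0.     -0.   ] sd [0.001 0.    0.    0.    0.    0.   ] pos [ 0.4657 -0.2879  0.1743] gap 0.0856 t 32.5667 tq [-0.025 -0.02  -0.024]
```

View pics/w14.png

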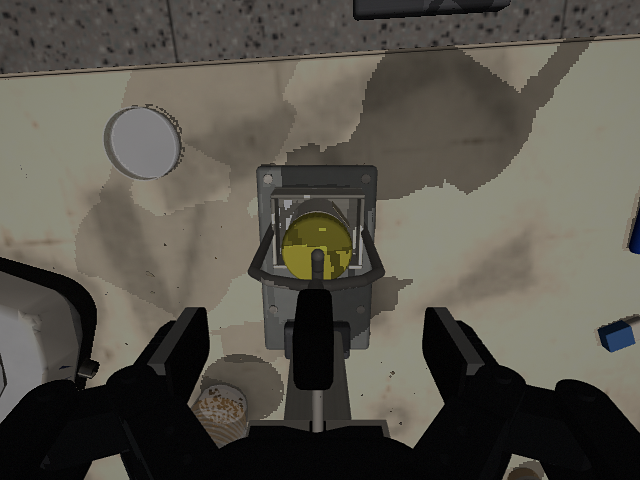

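Released, and the hook moved less than 1 mm. The fingers are clear on both sides of the block at (315,340). Retreating straight up.

>>> servo_tool(
  motion=[
    {"x": 0, "y": 0, "z": -0.5, "ax": 0, "ay": 0, "az": 0, "jaw": 1},
    {"x": 0, "y": 0, "z": -1.5, "ax": 0, "ay": 0, "az": 0, "jaw": 1},
    {"x": 0, "y": 0, "z": -3, "ax": 0, "ay": 0, "az": 0, "jaw": 1},
    {"x": 0, "y": 0, "z": -4.5, "ax": 0, "ay": 0, "az": 0, "jaw": 1},
    {"x": 0, "y": 0, "z": -6, "ax": 0, "ay": 0, "az": 0, "jaw": 1},
    {"x": 0, "y": 0, "z": -7.5, "ax": 0, "ay": 0, "az": 0, "jaw": 1},
    {"x": 0, "y": 0, "z": -9, "ax": 0, "ay": 0, "az": 0, "jaw": 1},
    {"x": 0, "y": 0, "z": -10.5, "ax": 0, "ay": 0, "az": 0, "jaw": 1},
    {"x": 0, "y": 0, "z": -11.5, "ax": 0, "ay": 0, "az": 0, "jaw": 1},
    {"x": 0, "y": 0, "z": -12, "ax": 0, "ay": 0, "az": 0, "jaw": 1},
  ],
)

```text
t: 33.4
position: [0.4665, -0.2885, 0.2972]
orientation: [2.281, 2.155, 0.001]
ft_force: [0.3, 0.7, 0.2]
finger_gap: 0.0855
```

>>> servo_tool(
  motion=[
    {"x": 0, "y": -1, "z": 0, "ax": 0, "ay": 0, "az": 0, "jaw": 1},
    {"x": 0, "y": -3, "z": 0, "ax": 0, "ay": 0, "az": 0, "jaw": 1},
    {"x": 0, "y": -5, "z": 0, "ax": 0, "ay": 0, "az": 0, "jaw": 1},
    {"x": 0, "y": -6, "z": 0, "ax": 0, "ay": 0, "az": 0, "jaw": 1},
    {"x": 0, "y": -6, "z": 0, "ax": 0, "ay": 0, "az": 0, "jaw": 1},
    {"x": 0, "y": -6, "z": 0, "ax": 0, "ay": 0, "az": 0, "jaw": 1},
    {"x": 0, "y": -6, "z": 0, "ax": 0, "ay": 0, "az": 0, "jaw": 1},
    {"x": 0, "y": -6, "z": 0, "ax": 0, "ay": 0, "az": 0, "jaw": 1},
  ],
)

```text
t: 34.07
position: [0.4064, -0.2845, 0.2941]
orientation: [2.283, 2.158, 0.0]
ft_force: [0.1, -0.3, -0.3]
finger_gap: 0.0855
```

```bash
python3 - <<'E'
from h import *
for i in range(30):
    p=eyes.read_camera('wrist')
    if i in(0,5,10,15,22,29):
        P,u,v=pts(p); k=np.all((P>(.43,-.31,.18))&(P<(.50,-.26,.225)),1); q=P[k]; t=q[q[:,2]>q[:,2].max()-.004]
        print(i,len(t),t.mean(0).round(4) , monitor.sense()['t'])
save(p,'w15'); a=eyes.read_camera('side')
cv2.imwrite('pics/s15z.png',cv2.resize(a['color'][250:370,230:350,::-1],(600,600),interpolation=cv2.INTER_CUBIC))
E
```

```text
0 553 [ 0.466  -0.2884  0.2114] 34.1167
5 553 [ 0.4659 -0.2885  0.2112] 34.3667
10 535 [ 0.4659 -0.2885  0.2114] 34.6167
15 555 [ 0.4657 -0.2885  0.2113] 34.8667
22 557 [ 0.4657 -0.2885  0.2113] 35.2167
29 557 [ 0.4657 -0.2885  0.2113] 35.5667
```

View pics/w15.png

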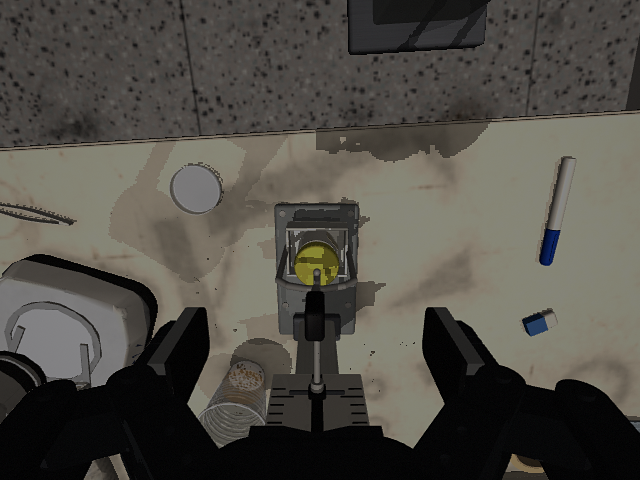

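View pics/s15z.png

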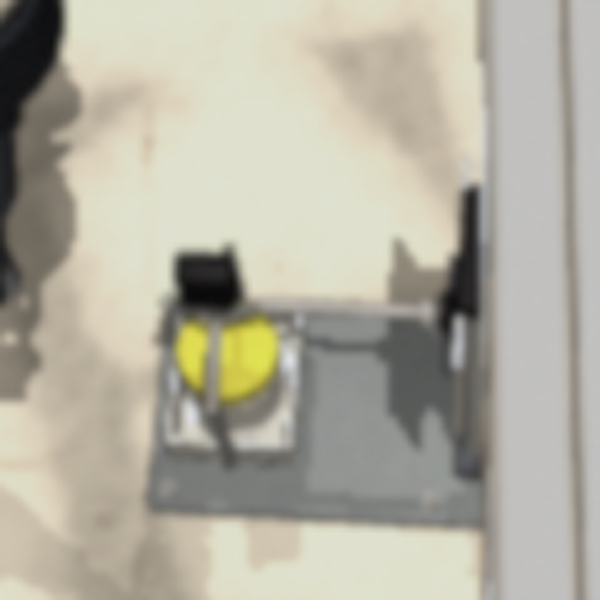

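The carrier hangs from the hook with its block at (315,315) in the wrist view. The jar is in it, it is steady to 0.1 mm, and nothing touches it. Handing in.

```bash
python3 -c "
from h import *
print(robot.close_job())"
```

```text
the job is handed in; nothing more can be done
None
```

The carrier, with the jar in it, is hanging free and at rest on the balance hook. I handed the job in at about 36 s of the 72 s allowed.

- **Lowering:** I gripped the block, lifted the carrier (weight about 5.2 N) and brought it in from the hook's free end. I eased it down at about 1 cm/s, to roughly 51.5 mm of hook travel. Before I let go, the averaged force was −0.05 ± 0.06 N, which matches the unloaded baseline.
- **Release:** The hook tip moved less than 1 mm when I let go. After the arm backed away, the block stayed steady to about 0.3 mm over the last 1.5 s of pictures. I saw no bystander disturbed.
- **Disagreement:** The weight-and-travel estimate put the balance point about 1.5 mm higher (near 50 mm of travel) than the force readings did. I went by the force readings, and the release showed they were right.
- **Hook speed:** I did not measure this directly; I inferred it from the slow lowering and the negligible movement at release.

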